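Mix a lacquer bottle and put it away

TASK

The red frame is due for a touch-up: take the red-capped lacquer bottle and, holding it upright, press it down onto the middle of the mixer's sprung rubber head until the head is fully down, keeping it down for two seconds without forcing it. Then stand the bottle upright in the wooden bin and let go, and last push the bin's front flap up until it is shut. Leave the other two bottles and the red frame as they are.

Things in the scene. Friction and masses are not known exactly. Their poses are not given: they have to be found in the camera images.
- red_bottle: Closed amber glass bottle with paper label, red screw cap and a thin red stripe on the label; 116 mm tall in all: straight body 44 mm in diameter up to 82 mm, sloping shoulder to 92 mm, cap 28 mm in diameter from 90 to 116 mm; about 140 g (varies). Origin at the centre of its underside, z axis up through the cap.
- blue_bottle: Closed amber glass bottle with paper label, blue screw cap and a thin blue stripe on the label; 116 mm tall in all: straight body 44 mm in diameter up to 82 mm, sloping shoulder to 92 mm, cap 28 mm in diameter from 90 to 116 mm; about 140 g (varies). Origin at the centre of its underside, z axis up through the cap. Leave alone.
- white_bottle: Closed amber glass bottle with paper label, white screw cap and a thin white stripe on the label; 116 mm tall in all: straight body 44 mm in diameter up to 82 mm, sloping shoulder to 92 mm, cap 28 mm in diameter from 90 to 116 mm; about 140 g (varies). Origin at the centre of its underside, z axis up through the cap. Leave alone.
- red_frame: Red spectacle frame standing open on the bench, 140 mm wide (y), temples reaching 135 mm towards its +x, 46 mm high. Origin under the middle of its front. Leave alone.
- mixer: Grey round touch mixer, fixed to the bench: 132 mm across at the foot, narrowing to 100 mm at 80 mm height, with a sprung head on top. Origin at the centre of its underside, z up. It carries the head.
- head_top (a point): Centre of the flat upper face of the mixer's head, a black rubber disc with an orange band, 64 mm in diameter and 14 mm thick, on a steel stem; 110 mm above the bench when up. Moves with the head.
- mixer_head (a joint): How far the head is pressed down: 0 up, 0.012 m fully down (hard stop). Spring: about 3 N to start it moving, about 9 N at the stop; it returns by itself.
- bin: Open-topped light-wood bin with a cork floor, fixed to the bench: outside 166 x 166 x 66 mm high, side and back walls 8 mm thick, inner floor 6 mm above the bench. Its front (-x side) is the green-painted wooden flap. Origin at the centre of its underside, z up.
- flap (a joint): Angle of the bin's front flap about the bottom hinge along the bin's y axis: 0 upright and shut, growing as its top swings out towards the bin's -x, up to 1.4 rad. Stiff hinge: it stays where it is left (about 0.06 N m of friction).
- flap_hinge (a point): Hinge line of the flap, at mid-width: 6 mm above the bench and 83 mm to -x of the bin's origin.
- flap_edge (a point): Mid-width of the flap's free edge, at its outer face. The flap is 166 mm wide, 60 mm high from hinge to edge and 8 mm thick; its outer face lies 8 mm in front (-x) of the hinge line when shut.
Things that resemble listed ones, but are neither listed nor needed, are in the scene too. Leave any turquoise look-alike of the red_bottle alone.

How it is judged:
By the outcome, as a careful person would: the job done as asked, in the order asked, and still so for the second after the job is handed in, with the robot touching nothing.
It also fails if it takes over 64 s, if anything falls off the work surface, if the arm or the gripper's body presses on something with over 40 N, if the wrist force passes 120 N, or if a joint passes its speed limit or range.

ROBOT

A 6-joint arm with a two-finger parallel gripper is mounted at the origin on the work surface. World frame = base frame: x ahead of the robot, y to its left, z up, the work surface at z = 0. Lengths are in mm, angles in rad, forces in N, time in s.
With the tool pointing down it reaches from about 400 to 925 mm from the base axis. Payload 12.5 kg.
Tool frame: the origin (TCP) lies midway between the tips of the shut fingers; the grasp point (between the pads) lies 19 mm behind it; z points along the fingers, y is the line along which they close (so a half turn about z gives the same grasp; the last joint's range is limited). The gripper opens to 95 mm and grips with 3 to 60 N. Pads are 20 mm wide; open, the fingers measure 119 mm over their backs; the gripper's body (75 mm by 180 mm) begins 59 mm behind the grasp point.
Start: joints at [1.072, 0.491, 1.559, -0, 1.092, -0.106], TCP at [239.221, 577.426, 214.661] pointing down, gripper open.
Joint ranges: [-3.1, 3.1], [-0.84, 2.19], [0.05, 2.79], [-1.13, 4.28], [0.06, 2.93], [-2.69, 2.69]. Speed limits (rad/s): [2.22, 2.22, 2.79, 3.14, 3.14, 3.14].

INTERFACE

Orientations are given as [roll, pitch, yaw] about the fixed x, y, z axes, in that order (R = Rz(yaw) Ry(pitch) Rx(roll)).
In Python, from cell import env gives the robot as it stands.
- The arm moves only by the tool carry_out, never from a script. Its argument "series" is a list of rows, each a list of 4 numbers: the shift along the world's x, y, z normalised to -1 to 1, where 1 is 5 cm, then the turn about the world's z normalised to -1 to 1, where 1 is 6 degrees. In form: [[x, y, z, turn], ...]. A call has exactly 5 rows; each row shifts and turns the commanded pose from where the row before left it; what a row does not reach is not made up. A row lasts 1/10 s, in which the tool goes at most 50 mm and 8.59 degrees, less where a joint would pass 70% of its speed; a pose out of reach is approached as far as the arm can. A call with a number of a shift or a turn outside -1 to 1 is refused whole. A call with a gripper value outside its range is refused whole. "fingers" is the closure, from -1 (fully open) to 1 (shut), set as the call begins (left out, the last holds). The fingers move at their own pace and stop on an object; the grip force is fixed at half the most. Time passes only in rows, so rows that do not move let the fingers close, or fill a call up. It gives the time, the measured TCP pose, the force, the opening and the grip force at its end, in the units of the state.
- env.state(): the state, without advancing time (a new reading comes with each control period).
- env.read_camera(name): name is "scene" or "top" or "wrist"; returns the picture (384x512x3 uint8, red, green, blue); there is no depth.
- env.calibration(name): a dict with "K" (3x3 intrinsics, pixels), "pose" (4x4, takes a point from camera to world coordinates). Camera axes: x right, y down, z forward; pixel columns grow to the right and rows downward; lengths in mm; the calibration is good to about 2 mm. A picture is of the moment at which its call begins: read the wrist's pose just before it. calibration takes no time and is no camera call; for the wrist camera it gives the pose at the moment of the call.
- env.job_done(): hands the job in; it is judged then, once.
Trained networks look in the newest picture that a camera, given by its name, has taken for a name from the list of things; names that differ only in an ending like _2 or _b are one class to them, and where a whole thing is asked for, a point or a joint stands for the part that bears it (a point fixed in the world has none). Each returns a list of dicts, best first, with "conf" (0 to 1); they miss things now and then, are a little off and sometimes report something else, mostly with a low value. They report only what shows in the picture. A call takes as long as a camera call. They do not tell look-alikes from the thing itself.
- env.look_for(camera, label): "position" ([row, column] as shares, 0 to 1, of the picture: columns of its width, rows of its height, amid what is visible of it).
The state is a dict: "t": time; "joints": joint angles; "qvel": joint speeds; "tau": joint torques, N m; "eef_pos": TCP position; "tcp_rot": TCP orientation; "ft_force": force on the tool from outside, world axes, zero at the start; "moment": the same for the moment, N m; "opening": opening from 0.0 (shut) to 1.0 (fully open); "grip_force": force on a finger pad.
Only numpy, scipy, OpenCV 4.12 (cv2) and the standard library are available. Lean on these libraries where they do the work, as an engineer would, in place of code of your own. Each camera call takes 0.05 s, during which the arm holds its last target. There are 200 camera calls.

## Working session

There is one attempt and no reset: what is moved stays moved. The work goes in short steps, Python scripts to look and compute and a tool call to move; the robot and the scene stay as the last step left them, time stands still between calls to the robot, and variables do not carry over. Pictures are saved under pics/ and viewed, at most 10 in all, crops included, and the job is handed in when it is done.

Besides the shell and the picture viewer there is one more tool, called after "Call:" as name(argument=value, ...), one argument or row to a line, values as JSON. carry_out: Moves the arm, as the interface text tells. Its arguments: {"type":"object","properties":{"series":{"type":"array","items":{"type":"array","items":{"type":"number","minimum":-1,"maximum":1}}},"fingers":{"type":"number"}},"required":["series"]}

```bash
mkdir -p pics
cat > h.py <<'E'
import numpy as np, cv2
from cell import env
def ray(cam,px,z):
    c=env.calibration(cam);K=np.array(c["K"]);T=np.array(c["pose"])
    d=T[:3,:3]@np.linalg.solve(K,[px[0],px[1],1.]);o=T[:3,3]
    return (o+d*(z-o[2])/d[2]).round(1)
def proj(cam,p):
    c=env.calibration(cam);K=np.array(c["K"]);T=np.linalg.inv(np.array(c["pose"]))
    q=K@(T[:3,:3]@np.array(p,float)+T[:3,3]);return (q[:2]/q[2]).round(1)
E
python3 - <<'E'
from h import *
ims={}
for c in("top","scene"):
    ims[c]=env.read_camera(c)
    for l,z in(("red_bottle",58),("blue_bottle",58),("white_bottle",58),("mixer",60),("head_top",105),("bin",33),("flap_edge",30),("red_frame",20)):
        for r in env.look_for(c,l)[:4]:
            y,x=r["position"];p=(x*512,y*384);print(c,l,round(r["conf"],2),np.round(p),ray(c,p,z))
cv2.imwrite("pics/a.png",cv2.resize(cv2.cvtColor(ims["top"],cv2.COLOR_RGB2BGR),(800,600)))
cv2.imwrite("pics/b.png",cv2.resize(cv2.cvtColor(ims["scene"],cv2.COLOR_RGB2BGR),(800,600)))
s=env.state();print(s["t"],s["eef_pos"],s["tcp_rot"],s["opening"])
print(env.calibration("top")["pose"])
E
```

```text
top red_bottle 0.88 [256. 195.] [499.2   6.3  58. ]
top red_bottle 0.52 [251. 241.] [388.4  16.8  58. ]
top blue_bottle 0.56 [303. 221.] [ 436.6 -105.1   58. ]
top blue_bottle 0.19 [144. 147.] [614.2 278.5  58. ]
top white_bottle 0.66 [217. 207.] [469.8  99.1  58. ]
top mixer 0.7 [146. 147.] [612.2 274.7  60. ]
top head_top 0.78 [138. 142.] [613.7 283.  105. ]
top bin 0.97 [377. 178.] [ 545.8 -289.9   33. ]
top flap_edge 0.97 [368. 209.] [ 470.9 -266.9   30. ]
top flap_edge 0.37 [215. 207.] [472.4 105.7  30. ]
top red_frame 0.83 [262. 148.] [623.5  -7.2  20. ]
scene red_bottle 0.97 [258. 183.] [499.9   0.9  58. ]
scene red_bottle 0.96 [282. 155.] [382.4  19.7  58. ]
scene red_bottle 0.25 [224. 221.] [644.9 -25.2  58. ]
scene blue_bottle 0.82 [235. 155.] [ 441.2 -103.2   58. ]
scene white_bottle 0.98 [295. 187.] [466.8  96.6  58. ]
scene mixer 0.79 [343. 270.] [637.6 291.2  60. ]
scene mixer 0.3 [179. 149.] [ 495.3 -255.9   60. ]
scene head_top 0.63 [346. 253.] [614.4 282.8 105. ]
scene bin 0.84 [162. 167.] [ 555.5 -280.5   33. ]
scene flap_edge 0.7 [182. 148.] [ 468.2 -267.5   30. ]
scene red_frame 0.83 [242. 228.] [626.1  14.   20. ]
0.9 [239.22604165 577.44589985 214.6690204 ] [3.14145258e+00 3.64596083e-06 2.74876406e+00] 0.9989583479869522
[[ 6.03688044e-03 -9.85576011e-01  1.69125639e-01  3.23093438e+02]
 [-9.99898786e-01 -8.12835848e-03 -1.16767967e-02  6.21502707e+00]
 [ 1.28830846e-02 -1.69038030e-01 -9.85525327e-01  1.21052311e+03]
 [ 0.00000000e+00  0.00000000e+00  0.00000000e+00  1.00000000e+00]]
```

View pics/a.png

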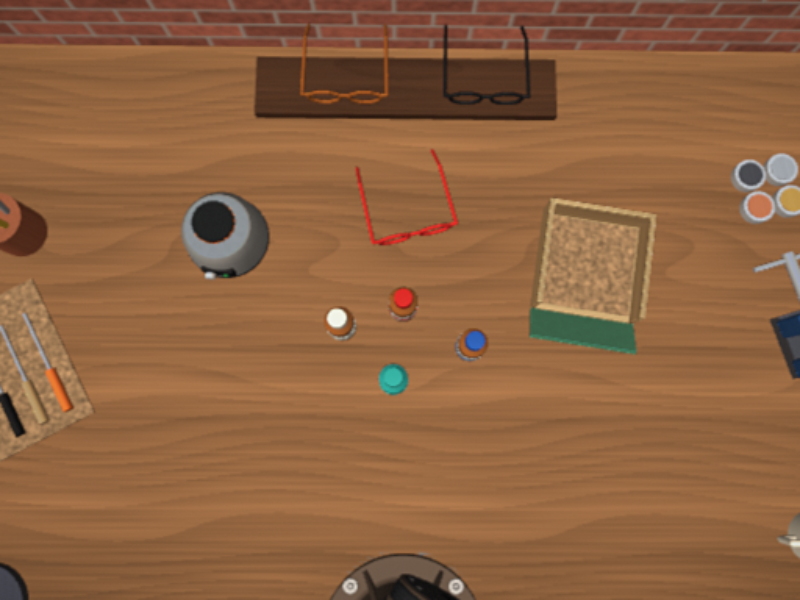

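View pics/b.png

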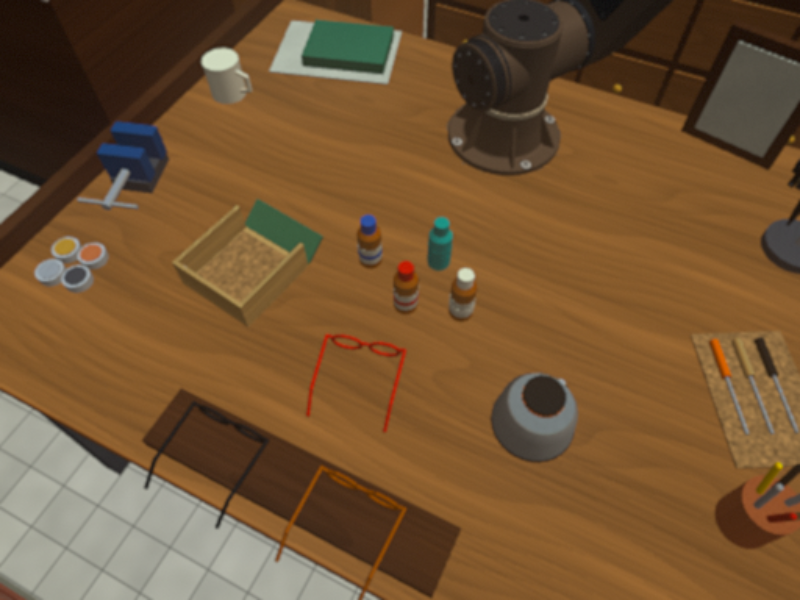

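The top view shows four bottle-shaped things (800x600 pixels): red cap at (403,298), white at (338,318), blue at (475,341), and an all-turquoise one at (393,378). The red-capped amber bottle at (403,298) fits the description. The turquoise one has no amber glass, label or red cap, so it's the decoy. The mixer head is at (212,221), the bin is on the right with its green flap hanging open at (583,330), and the red frame is at (410,200). Next I refine these positions and confirm in an enlarged crop.

Run:
```python
from h import *
def blob(m,near,r):
    n,l,st,c=cv2.connectedComponentsWithStats(m.astype(np.uint8))
    k=[i for i in range(1,n) if np.hypot(*(c[i]-near))<r and st[i,4]>8]
    return [(c[i].round(1),st[i,4],st[i,:4]) for i in sorted(k,key=lambda i:-st[i,4])][:2]
P={"red":(499,4,110),"blue":(438,-104,110),"white":(468,98,110),"head":(614,283,108),"flap":(470,-267,20)}
for c in("top","scene"):
    im=env.read_camera(c);h=cv2.cvtColor(im,cv2.COLOR_RGB2HSV).astype(int);H,S,V=h[...,0],h[...,1],h[...,2]
    M={"red":((H<6)|(H>174))&(S>190)&(V>120),"blue":(H>105)&(H<130)&(S>120),"white":(S<50)&(V>170),"head":(V<50),"flap":(H>55)&(H<90)&(S>80)}
    for k,z in(("red",116),("blue",116),("white",116),("head",110),("flap",20)):
        for b in blob(M[k],proj(c,P[k]),28): print(c,k,*b,ray(c,b[0],z))
    if c=="scene":
        big=cv2.resize(im[95:215,100:320],None,fx=3.6,fy=3.6,interpolation=cv2.INTER_CUBIC)
    else:
        a=cv2.resize(im[115:235,205:427],None,fx=3.6,fy=3.6,interpolation=cv2.INTER_CUBIC)
cv2.imwrite("pics/c.png",cv2.cvtColor(a,cv2.COLOR_RGB2BGR));cv2.imwrite("pics/d.png",cv2.cvtColor(big,cv2.COLOR_RGB2BGR))
```

```text
top red [257.6 190.4] 121 [252 185  12  12] [500.1   3.2 116. ]
top blue [303.7 217.6] 115 [298 212  12  12] [ 438.8 -101.2  116. ]
top white [215.1 203.3] 118 [209 198  13  12] [469.7  99.1 116. ]
top head [135.6 141.5] 517 [123 129  26  26] [613.5 286.8 110. ]
top flap [372.3 211.6] 1176 [339 198  68  28] [ 465.  -279.8   20. ]
scene red [259.3 171.3] 63 [255 167  10   9] [501.5   4.3 116. ]
scene blue [235.3 141.7] 61 [231 138   9  10] [440.5 -98.8 116. ]
scene white [298.  175.6] 67 [293 172  11   8] [469.6  99.9 116. ]
scene head [347.8 253.9] 309 [336 242  25  23] [618.2 287.5 110. ]
scene flap [179.8 146. ] 734 [158 129  47  36] [ 459.6 -283.7   20. ]
```

View pics/c.png

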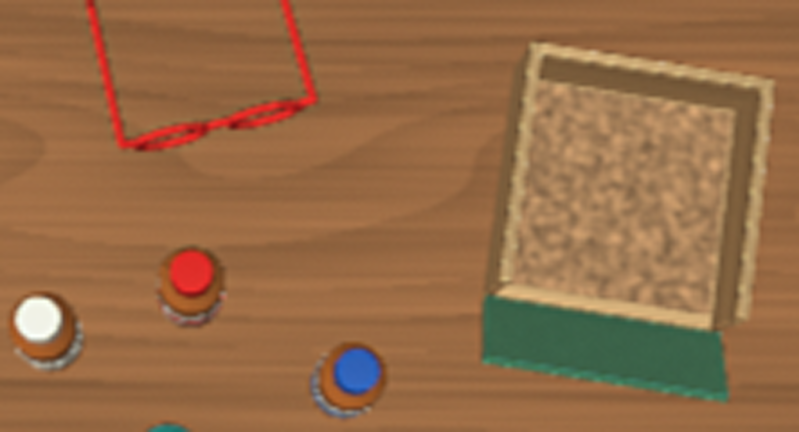

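View pics/d.png

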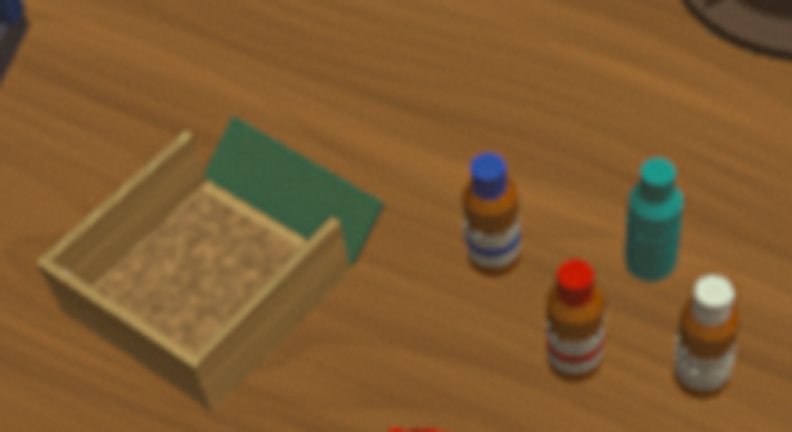

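The crops confirm the red-capped amber bottle with the red stripe (top crop (191,272), scene crop (575,280)). The turquoise bottle is separate at scene crop (655,165). The bin's rim corners are at top crop (532,44), (773,82) and (748,320), and the flap's free edge runs from (484,362) to (727,400).

Run:
```python
from h import *
from scipy.optimize import least_squares
t=lambda x,y:(205+x/3.6-.5,115+y/3.6-.5); s=lambda x,y:(100+x/3.6-.5,95+y/3.6-.5)
# bin-frame points <- pixels
h=83
obs=[("top",t(532,44),(h,h,66)),("top",t(773,82),(h,-h,66)),("top",t(748,320),(-h,-h,66)),
("scene",s(40,263),(h,-h,66)),("scene",s(207,365),(h,h,66)),("scene",s(190,133),(-h,-h,66)),("scene",s(338,220),(-h,h,66))]
fl=[("top",t(484,362),h),("top",t(727,400),-h),("scene",s(235,118),-h),("scene",s(383,205),h)]
def W(p,q): 
    c,n=np.cos(p[2]),np.sin(p[2]);return [p[0]+c*q[0]-n*q[1],p[1]+n*q[0]+c*q[1],q[2]]
def edge(th,y): return (-h-60*np.sin(th),y,6+60*np.cos(th)) # inner edge
def f(p):
    r=[proj(c,W(p,q))-u for c,u,q in obs]+[proj(c,W(p,edge(p[3],y)))-u for c,u,y in fl]
    return np.concatenate(r)
o=least_squares(f,[550,-280,-.1,1.1]);p=o.x
print(p.round(3),o.fun.reshape(-1,2).round(1).tolist())
print("edge mid",W(p,edge(p[3],0)),"hinge",W(p,(-h,0,6)))
x=env.state();print(x["t"],x["eef_pos"],x["ft_force"])
for u in [(92,145),(123,148),(316,100)]: print("frame",ray("top",t(*u),30))
```

```text
[ 5.5e+02 -2.8e+02 -1.0e-01  1.1e+00] [[-8.3, 10.4], [-7.1, 7.1], [-4.0, 8.6], [8.0, -2.0], [8.2, -3.8], [5.0, -3.6], [8.9, -4.7], [-4.3, 13.1], [-3.5, 9.9], [5.8, -3.2], [8.3, -5.4]]
edge mid [np.float64(414.2093521586702), np.float64(-266.3754898765693), np.float64(33.21576728553464)] hinge [np.float64(467.41465428192384), np.float64(-271.71382641831326), 6]
1.0 [239.20040168 577.41939487 214.65808748] [ 0.07087183 -0.7570672   0.47863939]
frame [602.9  72.   30. ]
frame [601.   50.6  30. ]
frame [636.3 -82.6  30. ]
```

Call:
carry_out(
  series=[
    [0.35,-0.76,0,0.19],
    [0.35,-0.76,0,0.19],
    [0.35,-0.76,0,0.19],
    [0.35,-0.76,0,0.19],
    [0.35,-0.76,0,0.19],
  ],
  fingers=-0.4,
)

```text
t: 1.5
eef_pos: [327.1, 386.0, 214.8]
tcp_rot: [3.141, 0.0, 2.849]
ft_force: [0.8, 1.0, -0.2]
opening: 0.712
grip_force: 0.0
```

Call:
carry_out(
  series=[
    [0.35,-0.76,0,0.19],
    [0.35,-0.76,0,0.19],
    [0.35,-0.76,0,0.19],
    [0.35,-0.76,0,0.19],
    [0.35,-0.76,0,0.19],
  ],
)

```text
t: 2.0
eef_pos: [414.7, 195.9, 214.9]
tcp_rot: [3.141, 0.001, 2.949]
ft_force: [0.7, 1.3, 0.8]
opening: 0.702
grip_force: 0.0
```

Call:
carry_out(
  series=[
    [0.35,-0.76,0,0.19],
    [0.35,-0.76,0,0.19],
    [0.35,-0.76,0,0.19],
    [0.35,-0.76,0,0.19],
    [0,0,0,0],
  ],
)

```text
t: 2.5
eef_pos: [486.0, 41.9, 214.6]
tcp_rot: [-3.141, 0.001, 3.024]
ft_force: [0.4, 0.3, 0.3]
opening: 0.7
grip_force: 0.0
```

```bash
sed -i 's/.round(1)//' h.py
python3 - <<'E'
from h import *
from scipy.optimize import least_squares
t=lambda x,y:(205+x/3.6-.5,115+y/3.6-.5); s=lambda x,y:(100+x/3.6-.5,95+y/3.6-.5)
h=83
obs=[("top",t(532,44),(h,h,66)),("top",t(773,82),(h,-h,66)),("top",t(745,320),(-h,-h,66)),
("scene",s(40,263),(h,-h,66)),("scene",s(207,365),(h,h,66)),("scene",s(190,133),(-h,-h,66)),("scene",s(338,220),(-h,h,66))]
fl=[("top",t(484,362),h),("top",t(727,400),-h),("scene",s(235,118),-h),("scene",s(383,205),h)]
def W(p,q): 
    c,n=np.cos(p[2]),np.sin(p[2]);return [p[0]+c*q[0]-n*q[1],p[1]+n*q[0]+c*q[1],q[2]]
def edge(th,y): return (-h-60*np.sin(th),y,6+60*np.cos(th))
def f(p):
    return np.concatenate([proj(c,W(p,q))-u for c,u,q in obs]+[proj(c,W(p,edge(p[3],y)))-u for c,u,y in fl])
o=least_squares(f,[550,-280,-.1,1.1],x_scale=[10,10,.1,.1]);p=o.x
print(p.round(3),o.fun.reshape(-1,2).round(1).tolist())
print("edge mid",np.round(W(p,edge(p[3],0)),1),"hinge",np.round(W(p,(-h,0,6)),1))
pose=env.calibration("wrist");im=env.read_camera("wrist")
hs=cv2.cvtColor(im,cv2.COLOR_RGB2HSV).astype(int);m=((hs[...,0]<6)|(hs[...,0]>174))&(hs[...,1]>190)&(hs[...,2]>100)
n,l,st,c=cv2.connectedComponentsWithStats(m.astype(np.uint8))
for i in range(1,n):
    if st[i,4]>100: print(c[i],st[i],ray("wrist",c[i],116))
print(env.state()["eef_pos"],np.array(pose["pose"])[:3,3])
cv2.imwrite("pics/e.png",cv2.cvtColor(im,cv2.COLOR_RGB2BGR))
E
```

```text
[ 5.71675e+02 -2.93216e+02 -1.46000e-01  9.55000e-01] [[-1.3, 0.5], [-0.7, 0.2], [0.3, 1.0], [-0.7, 0.4], [-2.6, 0.8], [-1.1, -0.5], [1.2, 0.4], [-0.8, 0.2], [-0.0, 0.1], [-0.7, -0.6], [0.5, -0.8]]
edge mid [ 441.1 -274.    40.6] hinge [ 489.6 -281.2    6. ]
[222.24727838 208.38258165] [208 194  28  30 643] [494.50082266   5.52400475 116.        ]
[203.15384615 284.26495726] [191 280  29   9 117] [576.53900418 -27.70441426 116.        ]
[484.84905733  43.64905721 214.54922585] [417.26090972  49.32711055 384.16634337]
```

View pics/e.png

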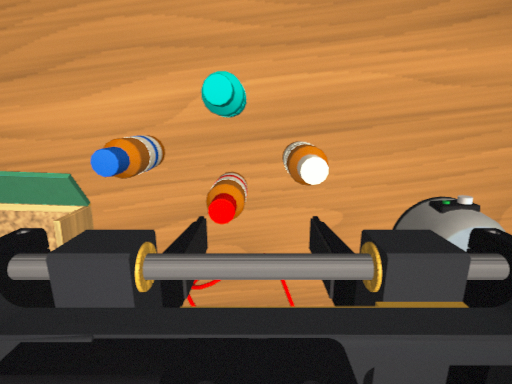

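The wrist view shows the red cap at (222,208), just ahead of the open fingers, with the blue, white and turquoise bottles clear of their path. Top, scene and wrist estimates agree on about (500, 4).

Call:
carry_out(
  series=[
    [0.15,-0.4,0,-0.1],
    [0.15,-0.4,0,-0.1],
    [0,0,-0.5,-0.08],
    [0,0,-0.7,0],
    [0,0,0,0],
  ],
)

```text
t: 3.05
eef_pos: [497.1, 6.5, 151.9]
tcp_rot: [3.142, -0.006, 2.999]
ft_force: [-0.2, -0.7, 0.7]
opening: 0.7
grip_force: 0.0
```

Run:
```python
from h import *
s=env.state();print(s["eef_pos"],s["tcp_rot"],s["qvel"])
im=env.read_camera("wrist");cv2.imwrite("pics/f.png",cv2.cvtColor(im,cv2.COLOR_RGB2BGR))
```

```text
[497.12016146   6.50930403 151.88751582] [ 3.14153426 -0.00616868  2.99852879] [ 0.00137328 -0.05582804 -0.07208329 -0.00093208  0.09587143 -0.00297726]
```

View pics/f.png

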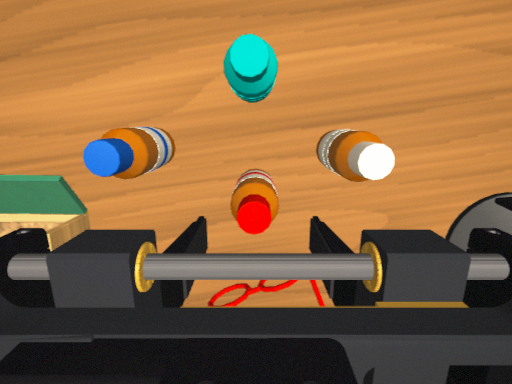

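The red cap at (254,212) sits midway between the fingers at columns 205 and 312, so I descend.

Call:
carry_out(
  series=[
    [0.06,-0.03,-0.6,0],
    [0,0,-0.6,0],
    [0,0,-0.5,0],
    [0,0,-0.4,0],
    [0,0,0,0],
  ],
)

```text
t: 3.6
eef_pos: [502.0, 4.6, 49.3]
tcp_rot: [3.142, -0.002, 2.999]
ft_force: [0.2, -0.1, -0.1]
opening: 0.697
grip_force: 0.0
```

Call:
carry_out(
  series=[
    [0,0,0,0],
    [0,0,0,0],
    [0,0,0,0],
    [0,0,0,0],
    [0,0,0,0],
  ],
  fingers=1,
)

```text
t: 4.1
eef_pos: [502.9, 3.9, 50.6]
tcp_rot: [3.141, 0.002, 2.998]
ft_force: [0.1, 0.3, 8.5]
opening: 0.459
grip_force: 29.9
```

Call:
carry_out(
  series=[
    [0,0,0,0],
    [0,0,0,0],
    [0,0,0,0],
    [0,0,0,0],
    [0,0,0,0],
  ],
)

```text
t: 4.6
eef_pos: [502.9, 3.9, 50.6]
tcp_rot: [3.141, 0.002, 2.998]
ft_force: [-1.0, -0.1, 8.0]
opening: 0.458
grip_force: 29.9
```

Grip is solid: opening is 43.6 mm for the 44 mm body. Now I lift and carry it to the mixer.

Call:
carry_out(
  series=[
    [0,0,0.3,0],
    [0,0,0.8,0],
    [0,0,0.9,0],
    [0,0,0.8,0],
    [0.3,0.5,0.3,0],
  ],
)

```text
t: 5.1
eef_pos: [517.3, 27.7, 208.8]
tcp_rot: [-3.142, 0.005, 2.996]
ft_force: [2.5, 0.2, -2.7]
opening: 0.459
grip_force: 29.9
```

Call:
carry_out(
  series=[
    [0.3,0.75,0,0],
    [0.3,0.75,0,0],
    [0.3,0.75,0,0],
    [0.3,0.75,0,0],
    [0.3,0.75,0,0],
  ],
)

```text
t: 5.6
eef_pos: [592.3, 218.0, 204.8]
tcp_rot: [-3.142, -0.0, 2.998]
ft_force: [0.6, -0.3, -1.4]
opening: 0.46
grip_force: 29.9
```

Call:
carry_out(
  series=[
    [0.3,0.75,0,0],
    [0.2,0.4,0,0],
    [0,0,0,0],
    [0,0,0,0],
    [0,0,0,0],
  ],
)

```text
t: 6.1
eef_pos: [616.8, 273.0, 204.7]
tcp_rot: [-3.141, -0.001, 2.997]
ft_force: [-0.4, -0.8, -1.5]
opening: 0.459
grip_force: 29.9
```

Run:
```python
from h import *
s=env.state();print(s["eef_pos"],s["ft_force"],s["opening"])
out=[]
for c in("top","wrist","scene"):
    im=env.read_camera(c)
    for l in("head_top","red_bottle","mixer"):
        for r in env.look_for(c,l)[:2]:
            y,x=r["position"];p=(x*512,y*384);print(c,l,round(r["conf"],2),np.round(p),ray(c,p,105).round(1))
    if c=="scene": out=[out[0],cv2.resize(im[180:320,270:430],(400,350))]
    if c=="wrist": out=[cv2.resize(im,(400,350))]
cv2.imwrite("pics/g.png",cv2.cvtColor(np.hstack(out),cv2.COLOR_RGB2BGR))
```

```text
[616.81507274 272.98260964 204.69560064] [-0.44908718 -0.78199479 -1.53943078] 0.45850649068463994
top head_top 0.6 [147. 147.] [601.5 260.1 105. ]
top red_bottle 0.62 [253. 242.] [383.5  13.1 105. ]
top red_bottle 0.48 [142. 139.] [621.4 273.6 105. ]
top mixer 0.71 [156. 151.] [592.6 240.  105. ]
wrist head_top 0.97 [279. 177.] [602.7 295.1 105. ]
wrist red_bottle 0.95 [257. 232.] [656.6 265.8 105. ]
wrist mixer 0.91 [275. 166.] [591.3 293.4 105. ]
scene head_top 0.66 [348. 256.] [619.7 289.5 105. ]
scene head_top 0.19 [179. 149.] [ 523.8 -228.5  105. ]
scene red_bottle 0.96 [349. 236.] [569.2 274.7 105. ]
scene red_bottle 0.87 [284. 154.] [412.1  34.1 105. ]
scene mixer 0.93 [341. 269.] [658.6 285.6 105. ]
```

View pics/g.png

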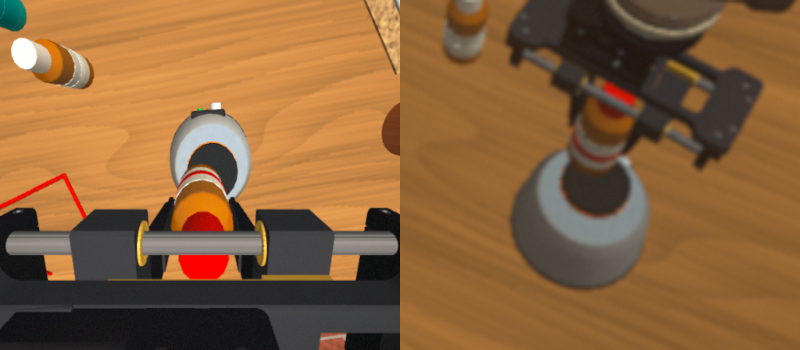

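Bottle upright in the grip, base about 44 mm above the head, needing about 14 mm more in +y. I shift over and approach.

Call:
carry_out(
  series=[
    [0,0.14,0,0],
    [0,0.14,-0.2,0],
    [0,0,-0.3,0],
    [0,0,-0.2,0],
    [0,0,0,0],
  ],
)

```text
t: 7.2
eef_pos: [616.5, 288.0, 167.6]
tcp_rot: [-3.14, -0.003, 2.998]
ft_force: [-0.1, -0.3, -2.5]
opening: 0.456
grip_force: 29.9
```

Call:
carry_out(
  series=[
    [0,0,-0.1,0],
    [0,0,0,0],
    [0,0,-0.06,0],
    [0,0,0,0],
    [0,0,0,0],
  ],
)

```text
t: 7.7
eef_pos: [617.3, 287.9, 161.8]
tcp_rot: [3.141, 0.0, 2.998]
ft_force: [0.8, 0.0, -2.6]
opening: 0.458
grip_force: 29.9
```

Call:
carry_out(
  series=[
    [0,0,-0.04,0],
    [0,0,0,0],
    [0,0,-0.04,0],
    [0,0,0,0],
    [0,0,0,0],
  ],
)

```text
t: 8.2
eef_pos: [617.4, 288.0, 157.9]
tcp_rot: [3.141, 0.0, 2.998]
ft_force: [0.4, 0.4, 2.2]
opening: 0.459
grip_force: 29.9
```

Call:
carry_out(
  series=[
    [0,0,-0.04,0],
    [0,0,0,0],
    [0,0,-0.04,0],
    [0,0,0,0],
    [0,0,0,0],
  ],
)

```text
t: 8.7
eef_pos: [617.3, 288.0, 153.8]
tcp_rot: [3.141, 0.0, 2.998]
ft_force: [0.4, 0.4, 3.5]
opening: 0.458
grip_force: 29.9
```

Call:
carry_out(
  series=[
    [0,0,-0.04,0],
    [0,0,0,0],
    [0,0,-0.02,0],
    [0,0,0,0],
    [0,0,0,0],
  ],
)

```text
t: 9.2
eef_pos: [617.4, 288.0, 150.9]
tcp_rot: [3.141, 0.0, 2.998]
ft_force: [0.9, -0.8, 5.6]
opening: 0.465
grip_force: 29.9
```

Call:
carry_out(
  series=[
    [0,0,-0.02,0],
    [0,0,0,0],
    [0,0,-0.02,0],
    [0,0,0,0],
    [0,0,0,0],
  ],
)

```text
t: 9.7
eef_pos: [617.4, 288.0, 149.0]
tcp_rot: [3.141, 0.001, 2.998]
ft_force: [0.0, -0.3, 6.9]
opening: 0.458
grip_force: 29.9
```

Call:
carry_out(
  series=[
    [0,0,-0.02,0],
    [0,0,0,0],
    [0,0,0,0],
    [0,0,0,0],
    [0,0,0,0],
  ],
)

```text
t: 10.2
eef_pos: [617.5, 288.0, 148.6]
tcp_rot: [3.141, 0.001, 2.998]
ft_force: [-0.5, -0.5, 9.8]
opening: 0.463
grip_force: 29.9
```

Call:
carry_out(
  series=[
    [0,0,-0.01,0],
    [0,0,0,0],
    [0,0,0,0],
    [0,0,0,0],
    [0,0,0,0],
  ],
)

```text
t: 10.7
eef_pos: [617.7, 288.0, 148.5]
tcp_rot: [3.141, 0.002, 2.998]
ft_force: [-1.3, -0.2, 12.9]
opening: 0.456
grip_force: 29.9
```

The TCP has stopped at 148.5 mm while the force rises, so the head is on its stop at about 15 N net. I hold for just over 2 s.

Call:
carry_out(
  series=[
    [0,0,0,0],
    [0,0,0,0],
    [0,0,0,0],
    [0,0,0,0],
    [0,0,0,0],
  ],
)

```text
t: 11.2
eef_pos: [617.6, 288.0, 148.5]
tcp_rot: [3.141, 0.002, 2.998]
ft_force: [-0.5, -1.7, 13.1]
opening: 0.457
grip_force: 29.9
```

Call:
carry_out(
  series=[
    [0,0,0,0],
    [0,0,0,0],
    [0,0,0,0],
    [0,0,0,0],
    [0,0,0,0],
  ],
)

```text
t: 11.7
eef_pos: [617.6, 287.9, 148.5]
tcp_rot: [3.141, 0.002, 2.998]
ft_force: [-1.1, -0.7, 13.6]
opening: 0.457
grip_force: 29.9
```

Call:
carry_out(
  series=[
    [0,0,0,0],
    [0,0,0,0],
    [0,0,0,0],
    [0,0,0,0],
    [0,0,0,0],
  ],
)

```text
t: 12.2
eef_pos: [617.6, 288.0, 148.5]
tcp_rot: [3.141, 0.002, 2.998]
ft_force: [-1.0, -0.7, 12.9]
opening: 0.458
grip_force: 29.9
```

Call:
carry_out(
  series=[
    [0,0,0,0],
    [0,0,0,0],
    [0,0,0,0],
    [0,0,0,0],
    [0,0,0,0],
  ],
)

```text
t: 12.7
eef_pos: [617.6, 287.9, 148.5]
tcp_rot: [3.141, 0.002, 2.998]
ft_force: [-0.5, -1.2, 12.7]
opening: 0.46
grip_force: 29.9
```

Call:
carry_out(
  series=[
    [0,0,0,0],
    [0,0,0,0],
    [0,0,0,0],
    [0,0,0,0],
    [0,0,0,0],
  ],
)

```text
t: 13.2
eef_pos: [617.6, 287.9, 148.5]
tcp_rot: [3.141, 0.002, 2.998]
ft_force: [-1.0, -2.4, 12.8]
opening: 0.461
grip_force: 29.9
```

Call:
carry_out(
  series=[
    [0,0,0.2,0],
    [0,0,0.5,0],
    [0,0,0.6,0],
    [-0.05,-0.5,0,0],
    [-0.05,-0.9,0,0],
  ],
)

```text
t: 13.7
eef_pos: [611.6, 219.0, 212.0]
tcp_rot: [3.141, -0.0, 3.001]
ft_force: [0.5, -0.3, -2.6]
opening: 0.46
grip_force: 29.9
```

Call:
carry_out(
  series=[
    [-0.05,-0.9,0,0],
    [-0.05,-0.9,0,0],
    [-0.05,-0.9,0,0],
    [-0.05,-0.9,0,0],
    [-0.05,-0.9,0,0],
  ],
)

```text
t: 14.2
eef_pos: [598.8, -8.7, 211.5]
tcp_rot: [-3.142, -0.002, 2.998]
ft_force: [1.5, -0.5, -1.4]
opening: 0.458
grip_force: 29.9
```

Call:
carry_out(
  series=[
    [-0.05,-0.9,0,0],
    [-0.05,-0.9,0,0],
    [-0.05,-0.9,0,0],
    [-0.05,-0.9,0,0],
    [-0.05,-0.9,0,0],
  ],
)

```text
t: 14.7
eef_pos: [586.4, -233.7, 211.4]
tcp_rot: [3.141, -0.002, 2.998]
ft_force: [0.1, -0.1, -1.5]
opening: 0.458
grip_force: 29.9
```

Call:
carry_out(
  series=[
    [-0.04,-0.9,0,0],
    [0,-0.4,0,0],
    [0,0,0,0],
    [0,0,0,0],
    [0,0,0,0],
  ],
)

```text
t: 15.2
eef_pos: [585.3, -295.6, 211.9]
tcp_rot: [3.141, -0.001, 2.999]
ft_force: [-1.2, 0.4, -1.3]
opening: 0.459
grip_force: 29.9
```

Run:
```python
from h import *
s=env.state();print(s["eef_pos"],s["tcp_rot"],s["ft_force"])
im=env.read_camera("scene");w=env.read_camera("wrist")
o=np.hstack([cv2.resize(w,(400,350)),cv2.resize(im[70:230,80:260],(400,350))])
cv2.imwrite("pics/i.png",cv2.cvtColor(o,cv2.COLOR_RGB2BGR))
```

```text
[ 585.2846661  -295.62492062  211.94089516] [ 3.14089475e+00 -7.57177251e-04  2.99921310e+00] [-1.17754466  0.39591484 -1.28082236]
```

View pics/i.png

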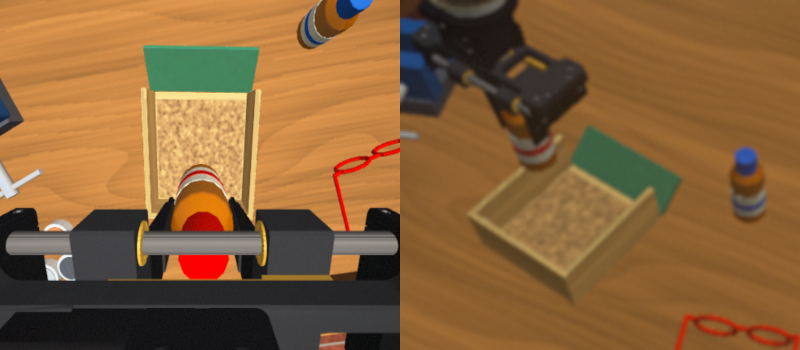

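The wrist view shows the bin at columns 145–260 with the bottle over its middle (200) and square to the walls, so I lower it.

Call:
carry_out(
  series=[
    [0,0,-0.5,0],
    [0,0,-0.9,0],
    [0,0,-0.8,0],
    [0,0,-0.5,0],
    [0,0,-0.2,0],
  ],
)

```text
t: 15.8
eef_pos: [584.5, -295.6, 64.7]
tcp_rot: [3.14, -0.003, 2.999]
ft_force: [0.5, -0.2, -2.2]
opening: 0.464
grip_force: 29.9
```

Call:
carry_out(
  series=[
    [0,0,-0.06,0],
    [0,0,0,0],
    [0,0,-0.02,0],
    [0,0,0,0],
    [0,0,0,0],
  ],
)

```text
t: 16.3
eef_pos: [585.5, -297.2, 64.0]
tcp_rot: [-3.141, 0.001, 2.998]
ft_force: [-0.4, -0.1, -1.2]
opening: 0.457
grip_force: 29.9
```

Call:
carry_out(
  series=[
    [0,0,-0.08,0],
    [0,0,0,0],
    [0,0,-0.04,0],
    [0,0,0,0],
    [0,0,0,0],
  ],
)

```text
t: 16.8
eef_pos: [585.2, -297.0, 57.0]
tcp_rot: [3.141, -0.0, 2.998]
ft_force: [0.8, 0.4, -2.4]
opening: 0.46
grip_force: 29.9
```

Call:
carry_out(
  series=[
    [0,0,-0.02,0],
    [0,0,0,0],
    [0,0,0,0],
    [0,0,0,0],
    [0,0,0,0],
  ],
)

```text
t: 17.3
eef_pos: [585.4, -297.2, 56.7]
tcp_rot: [-3.141, 0.001, 2.998]
ft_force: [-0.5, 0.7, 5.8]
opening: 0.457
grip_force: 29.9
```

Contact with the cork floor at z 56.7 mm, as expected, so I release and lift away.

Call:
carry_out(
  series=[
    [0,0,0,0],
    [0,0,0,0],
    [0,0,0,0],
    [0,0,0,0],
    [0,0,0,0],
  ],
  fingers=-0.4,
)

```text
t: 17.8
eef_pos: [585.2, -297.1, 56.0]
tcp_rot: [3.141, -0.0, 2.998]
ft_force: [0.8, -0.1, 0.3]
opening: 0.697
grip_force: 0.0
```

Call:
carry_out(
  series=[
    [0,0,0.2,0],
    [0,0,0.4,0],
    [0,0,0.8,0],
    [0,0,0.9,0],
    [0,0,0.6,0],
  ],
)

```text
t: 18.3
eef_pos: [585.6, -297.3, 205.1]
tcp_rot: [-3.14, 0.003, 2.998]
ft_force: [0.6, -0.7, 0.3]
opening: 0.701
grip_force: 0.0
```

Call:
carry_out(
  series=[
    [-0.7,0.11,0,0],
    [-0.9,0.14,0,0],
    [-0.9,0.14,0,0],
    [-0.7,0.11,0,0],
    [-0.28,0.05,0,0],
  ],
  fingers=1,
)

```text
t: 18.8
eef_pos: [408.9, -268.9, 202.1]
tcp_rot: [-3.141, 0.0, 2.997]
ft_force: [0.7, 0.4, 0.9]
opening: 0.337
grip_force: 0.0
```

Call:
carry_out(
  series=[
    [0,0,-0.3,0],
    [0,0,-0.7,0],
    [0,0,-0.7,0],
    [0,0,-0.5,0],
    [0,0,0,0],
  ],
)

```text
t: 19.3
eef_pos: [410.9, -269.1, 89.1]
tcp_rot: [3.139, -0.003, 2.998]
ft_force: [0.1, -0.0, -0.2]
opening: 0.002
grip_force: 0.0
```

Run:
```python
from h import *
s=env.state();print(s["eef_pos"],s["tcp_rot"],s["ft_force"],s["opening"])
im=env.read_camera("scene");w=env.read_camera("wrist")
o=np.hstack([cv2.resize(w,(400,350)),cv2.resize(im[70:230,80:260],(400,350))])
cv2.imwrite("pics/j.png",cv2.cvtColor(o,cv2.COLOR_RGB2BGR))
```

```text
[ 410.93383384 -269.12414511   89.07065911] [ 3.13922259 -0.00343681  2.99799876] [ 0.09592991 -0.0091707  -0.16477343] 0.002426813552902014
```

View pics/j.png

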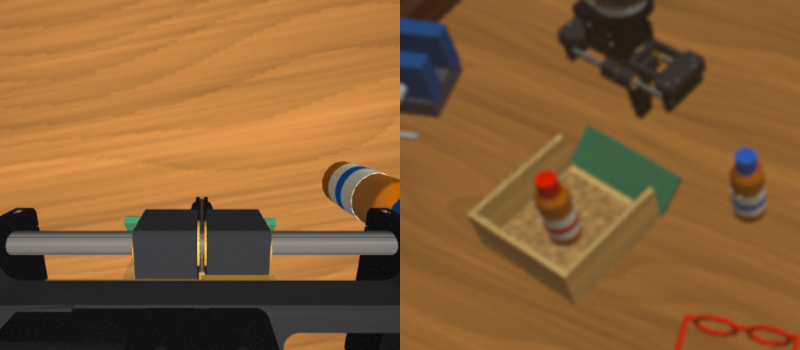

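The red bottle stands upright in the bin, and the shut fingers are centred on the flap (column 200), in front of it. I lower them to below the flap's edge.

Call:
carry_out(
  series=[
    [0,0,-0.4,0],
    [0,0,-0.5,0],
    [0,0,-0.4,0],
    [0,0,-0.18,0],
    [0,0,0,0],
  ],
)

```text
t: 19.9
eef_pos: [411.6, -269.8, 17.5]
tcp_rot: [-3.142, 0.0, 2.998]
ft_force: [0.7, 0.4, 0.1]
opening: 0.004
grip_force: 0.0
```

Call:
carry_out(
  series=[
    [0.1,-0.015,0,0],
    [0.1,-0.015,0,0],
    [0.1,-0.015,0.05,0],
    [0.1,-0.015,0.1,0],
    [0,0,0,0],
  ],
)

```text
t: 20.4
eef_pos: [430.8, -272.4, 25.7]
tcp_rot: [3.141, -0.002, 2.999]
ft_force: [-6.8, -0.2, 5.8]
opening: 0.004
grip_force: 3.7
```

```bash
cat > flap.py <<'E'
from h import *
def W(q,p=(571.7,-293.2,-.146)):
    c,n=np.cos(p[2]),np.sin(p[2]);return [p[0]+c*q[0]-n*q[1],p[1]+n*q[0]+c*q[1],q[2]]
im=env.read_camera("scene");h=cv2.cvtColor(im,cv2.COLOR_RGB2HSV).astype(int)
m=(h[...,0]>55)&(h[...,0]<90)&(h[...,1]>80);m[:,:150]=0;m[:,215:]=0;m[:115]=0;m[190:]=0
print("green area",m.sum())
g=m.astype(np.uint8)
best=[]
for th in np.arange(0,1.41,.05):
    e=lambda y,s:W((-83-s*np.sin(th),y,6+s*np.cos(th)))
    o=lambda y:W((-83-60*np.sin(th)-8*np.cos(th),y,6+60*np.cos(th)-8*np.sin(th)))
    pts=np.array([proj("scene",q) for q in(e(-83,4),e(83,4),e(83,60),o(83),o(-83),e(-83,60))]).astype(np.float32)
    p=np.zeros_like(g);cv2.fillConvexPoly(p,cv2.convexHull(pts).astype(np.int32),1)
    best.append((round((p&g).sum()/(p|g).sum(),3),round(th,2)))
print(sorted(best)[::-1][:4]);s=env.state();print(s["t"],s["eef_pos"].round(1) if hasattr(s["eef_pos"],"round") else s["eef_pos"],s["ft_force"])
E
python3 flap.py
```

```text
green area 727
[(np.float64(0.783), np.float64(0.55)), (np.float64(0.777), np.float64(0.5)), (np.float64(0.771), np.float64(0.65)), (np.float64(0.77), np.float64(0.6))]
20.45 [ 430.8 -272.4   25.6] [-5.9243709  -0.73096486  5.43006146]
```

Call:
carry_out(
  series=[
    [0,0,0.08,0],
    [0,0,0.08,0],
    [0,0,0,0],
    [0,0,0,0],
    [0,0,0,0],
  ],
)

```text
t: 20.95
eef_pos: [431.4, -272.7, 32.8]
tcp_rot: [-3.141, 0.0, 2.998]
ft_force: [-0.6, 0.1, -0.0]
opening: 0.002
grip_force: 0.2
```

```bash
python3 flap.py
python3 - <<'E'
from h import *
im=env.read_camera("scene");w=env.read_camera("wrist")
o=np.hstack([cv2.resize(w[190:290,130:390],(400,300)),cv2.resize(im[100:190,130:240],(400,327))[:300]])
cv2.imwrite("pics/k.png",cv2.cvtColor(o,cv2.COLOR_RGB2BGR))
E
```

```text
green area 720
[(np.float64(0.787), np.float64(0.55)), (np.float64(0.781), np.float64(0.5)), (np.float64(0.768), np.float64(0.45)), (np.float64(0.767), np.float64(0.6))]
21.0 [ 431.4 -272.7   32.7] [-0.73204239 -0.94290026 -0.52231469]
```

View pics/k.png

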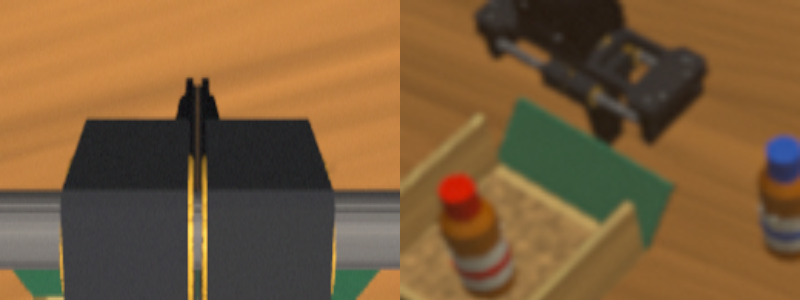

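The shut fingers are in contact near the middle of the flap's edge, and the red bottle still stands. The tip has risen close to the edge, so I back off, go lower, then push along the edge's arc.

Call:
carry_out(
  series=[
    [-0.2,0.03,0,0],
    [0,0,-0.2,0],
    [0,0,-0.2,0],
    [0,0,0,0],
    [0.16,-0.024,0,0],
  ],
)

```text
t: 21.6
eef_pos: [428.8, -272.1, 12.1]
tcp_rot: [3.141, -0.002, 2.997]
ft_force: [-0.1, 1.0, -0.4]
opening: 0.003
grip_force: 0.0
```

Call:
carry_out(
  series=[
    [0.05,-0.007,0.05,0],
    [0.06,-0.01,0.1,0],
    [0.06,-0.01,0.1,0],
    [0.07,-0.01,0.08,0],
    [0.07,-0.01,0.07,0],
  ],
)

```text
t: 22.1
eef_pos: [445.1, -274.7, 33.3]
tcp_rot: [-3.141, 0.0, 2.998]
ft_force: [-0.5, 1.1, -0.5]
opening: 0.001
grip_force: 0.6
```

Call:
carry_out(
  series=[
    [0.08,-0.012,0.07,0],
    [0.08,-0.012,0.06,0],
    [0.08,-0.012,0.05,0],
    [0.08,-0.012,0.04,0],
    [0.06,-0.01,0.02,0],
  ],
)

```text
t: 22.6
eef_pos: [464.1, -277.6, 44.8]
tcp_rot: [3.142, 0.0, 2.998]
ft_force: [-1.6, 0.2, -2.2]
opening: 0.003
grip_force: 0.6
```

```bash
python3 flap.py
```

```text
green area 97
[(np.float64(0.144), np.float64(0.05)), (np.float64(0.143), np.float64(0.1)), (np.float64(0.13), np.float64(0.15)), (np.float64(0.128), np.float64(0.2))]
22.65 [ 464.5 -277.7   44.9] [-0.28800492  0.74519605  0.42707663]
```

Call:
carry_out(
  series=[
    [0.06,-0.009,0,0],
    [0.04,-0.006,0,0],
    [0.02,-0.003,0,0],
    [0,0,0,0],
    [0,0,0,0],
  ],
)

```text
t: 23.15
eef_pos: [469.8, -278.5, 44.6]
tcp_rot: [3.142, 0.0, 2.998]
ft_force: [-0.2, 0.4, 0.2]
opening: 0.006
grip_force: 0.0
```

Call:
carry_out(
  series=[
    [0.02,-0.003,0,0],
    [0,0,0,0],
    [0.02,-0.003,0,0],
    [0,0,0,0],
    [0,0,0,0],
  ],
)

```text
t: 23.65
eef_pos: [470.6, -278.5, 44.6]
tcp_rot: [3.141, -0.002, 2.998]
ft_force: [-9.0, -1.1, 4.7]
opening: 0.002
grip_force: 4.2
```

The force jumps to 9 N at the position predicted for shut. One more small press, then I back off.

Call:
carry_out(
  series=[
    [0.02,-0.003,0,0],
    [0,0,0,0],
    [0.02,-0.003,0,0],
    [0,0,0,0],
    [0,0,0,0],
  ],
)

```text
t: 24.15
eef_pos: [470.7, -278.4, 44.6]
tcp_rot: [3.14, -0.006, 2.998]
ft_force: [-19.2, -3.6, 10.9]
opening: 0.007
grip_force: 9.6
```

Call:
carry_out(
  series=[
    [-0.1,0.015,0,0],
    [-0.3,0.045,0,0],
    [-0.6,0.09,0,0],
    [0,0,0.5,0],
    [0,0,0.8,0],
  ],
)

```text
t: 24.65
eef_pos: [422.6, -271.0, 108.9]
tcp_rot: [3.139, -0.003, 2.997]
ft_force: [0.2, -0.4, 0.6]
opening: 0.005
grip_force: 0.0
```

Call:
carry_out(
  series=[
    [0,0,0.8,0],
    [0,0,0.6,0],
    [0,0,0,0],
    [0,0,0,0],
    [0,0,0,0],
  ],
)

```text
t: 25.15
eef_pos: [423.4, -271.2, 178.7]
tcp_rot: [3.141, -0.001, 2.998]
ft_force: [-0.5, -0.2, -0.2]
opening: 0.0
grip_force: 0.0
```

```bash
python3 flap.py
python3 - <<'E'
from h import *
from flap import W
for c in("scene","top"):
    im=env.read_camera(c)
    for l,z in(("red_bottle",64),("flap_edge",60),("blue_bottle",58),("white_bottle",58),("red_frame",20),("head_top",105)):
        for r in env.look_for(c,l)[:2]:
            y,x=r["position"];p=(x*512,y*384);print(c,l,round(r["conf"],2),np.round(p),ray(c,p,z).round(1))
    h=cv2.cvtColor(im,cv2.COLOR_RGB2HSV).astype(int);m=((h[...,0]>55)&(h[...,0]<90)&(h[...,1]>80)).astype(np.uint8)
    a,b=proj(c,W((-87,83,66))),proj(c,W((-87,-83,66)));print("expected shut rim",a.round(),b.round())
    n,l,st,ce=cv2.connectedComponentsWithStats(m)
    for i in range(1,n):
        if st[i,4]>15: print(c,"green",st[i],ce[i].round())
E
```

```text
green area 76
[(np.float64(0.125), np.float64(0.0)), (np.float64(0.113), np.float64(0.05)), (np.float64(0.112), np.float64(0.1)), (np.float64(0.102), np.float64(0.15))]
25.2 [ 423.4 -271.2  178.5] [ 0.44237189  0.20944846 -1.1632327 ]
green area 77
[(np.float64(0.126), np.float64(0.0)), (np.float64(0.114), np.float64(0.1)), (np.float64(0.114), np.float64(0.05)), (np.float64(0.103), np.float64(0.15))]
25.25 [ 423.4 -271.2  178.5] [ 0.91866628 -0.1197124   0.15181445]
scene red_bottle 0.67 [282. 157.] [391.5  23.7  64. ]
scene red_bottle 0.61 [146. 163.] [ 582.3 -307.3   64. ]
scene flap_edge 0.61 [175. 151.] [ 507.2 -261.1   60. ]
scene blue_bottle 0.88 [235. 157.] [447.9 -97.7  58. ]
scene blue_bottle 0.7 [297. 187.] [464.5  99.7  58. ]
scene white_bottle 0.71 [298. 191.] [476.3 109.7  58. ]
scene red_frame 0.91 [201. 235.] [689.5 -71.7  20. ]
scene head_top 0.67 [347. 253.] [613.3 286.  105. ]
expected shut rim [196. 155.] [152. 130.]
scene green [ 194   13   57   29 1244] [223.  27.]
scene green [154 131  40  24  78] [173. 143.]
scene green [275 139  15  33 383] [281. 156.]
top red_bottle 0.67 [382. 159.] [ 587.  -296.3   64. ]
top blue_bottle 0.8 [299. 219.] [441.7 -94.7  58. ]
top white_bottle 0.7 [217. 206.] [471.   99.8  58. ]
top red_frame 0.78 [272. 148.] [623.9 -32.2  20. ]
top red_frame 0.6 [381. 162.] [ 589.4 -306.1   20. ]
top head_top 0.59 [138. 142.] [612.8 282.7 105. ]
expected shut rim [342. 195.] [412. 206.]
top green [340 194  18   8  87] [349. 197.]
```

Run:
```python
from h import *
a=cv2.cvtColor(cv2.resize(cv2.imread("pics/a.png"),(512,384)),cv2.COLOR_BGR2HSV).astype(int)
b=cv2.cvtColor(env.read_camera("top"),cv2.COLOR_RGB2HSV).astype(int)
for h in(a,b):
    m=((h[...,0]<4)|(h[...,0]>174))&(h[...,1]>170);m[:90]=0;m[165:]=0;m[:,:215]=0;m[:,310:]=0
    y,x=np.nonzero(m);print(x.min(),x.max(),y.min(),y.max(),x.mean().round(1),y.mean().round(1))
```

```text
228 292 97 156 262.2 138.6
228 292 96 156 262.0 137.8
```

The frame hasn't moved, the other bottles are in place, the flap is shut and the red bottle stands in the bin, so I hand in the job.

```bash
python3 -c "
from cell import env
print(env.job_done())"
```

```text
the job is handed in; nothing more can be done
None
```

I handed the job in at about 26 s of the 64 s allowed; no verdict came back. The red bottle held the mixer head on its stop for over 2 s (about 15 N) and now stands in the bin with the flap pushed shut, and the frame and other two bottles have not moved.

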